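# Load a label cassette into its magazine under the drag spring

### The job

Load the label cassette into the label magazine without gripping or lifting it: with the fingertips on the thumb pad at its rear, press it down hard against the sprung bed and, keeping it down, slide it under the bridge and the drag spring until its nose is fully home against the end stop. Then let it rise so that it latches behind the bridge, and take the hand away. Leave everything else on the bench where it is.

Things in the scene. Friction and masses are not known exactly. Their poses are not given: they have to be found in the camera images.
- magazine: label magazine, fixed to the bench: grey base plate 282 x 104 x 6 mm, two aluminium rails 63 mm apart inside (tops 30 mm above bench), steel bridge bar across, end stop. Origin: on bench level on the centre line, 130 mm behind the stop face. +x is the feed direction (open end, under the bridge, to the stop), roughly toward the bottle jig; z up. Its bed and rails are slippery
- cassette: loose dark steel channel 165 x 60 mm, about 0.25 kg, holding a white label pack, on the sprung bed between the rails (1.5 mm play each side). Origin: centre of underside; +x to its nose. Rims 18 mm high, but their front 58 mm carry bright runners 22 mm high: at rest these stand 46 mm above the bench, so the cassette must go down over 6 mm (best 10) to pass the bridge
- nose (a point): front end of the cassette, on its centre line, 22 mm above its underside
- thumb_pad (a point): middle of the ribbed thumb pad at the cassette's rear, on the pad's surface: 14 mm above the underside, 38 mm above the bench at rest. The pad is open behind, 37 mm long in x (18 mm forward of this point to a cross fence, 19 mm back to the rear end) and 60 mm wide. The fence stands 12 mm above the pad
- stop_face (a point): point on the end stop's face, centre line, 30 mm above the bench; the cassette's nose meets this face when home
- bridge_under (a point): middle of the underside of the bridge bar, 40 mm above the bench. The bar covers x = 57 to 69 mm in the magazine's frame; all on it lies under 55 mm. When the cassette is home and let go, the bed lifts it till its low rims meet the bar; the runners' rear ends then stand 3 mm past the bar, so that it cannot slide back
- spring_tip (a point): lowest line of the drag spring, a steel leaf clamped on the bridge and bowing down beyond it: 31 mm above the bench, 18 mm before the stop face, when free. It pivots up as the cassette passes and bears on its runners with 2 to 5 N
- bed (a joint): how far the sprung bed under the cassette is pressed down, m: 0 = up (its top 24 mm above the bench), 0.014 = bottomed. It moves straight down without tilting. Pressing it and the cassette down takes about 10 N to begin, 16 N at 0.010, 18 N at 0.014. With the cassette latched home it reads about 0.002
- marker: black felt marker, 16 x 125 mm, lying beside the magazine; not part of the job
- stopper_1: wooden-capped cork stopper, 36 mm across, 39 mm high, standing beside the magazine; not part of the job
- stopper_2: the same kind of stopper, beside the first; not part of the job
- label_gauge: stepped wooden gauge, 30 x 100 x 36 mm, lying on the far side of the magazine; not part of the job
- smoothing_block: wooden smoothing block, 46 x 90 x 31 mm, near the bottle jig; not part of the job
- tape_roll: roll of paper tape, 69 mm across, 24 mm high; not part of the job
- seal_cap_1: black seal cap, 34 mm across, 36 mm high, right rear; not part of the job
- seal_cap_3: black seal cap, 34 mm across, 36 mm high, left rear; not part of the job

How it is judged (in metres and radians):
On the way:
1. the fingers press the cassette down and its nose slides under the bridge (x of nose in the frame of magazine above 0.08 m and value of joint bed above 0.006 m and contact force between the fingers and cassette above 3 N), for 0.1 s.
At the end, for the whole second after the job is handed in: the cassette's nose is within 4 mm of the end stop, the cassette lies flat and still in the magazine, and the bed has lifted it to within 4.5 mm of the bed's top position, so that it is latched behind the bridge (x of nose in the frame of magazine between 0.126 and 0.132 m and value of joint bed below 0.0045 m and z of cassette in the frame of magazine below 0.0255 m and angle between cassette's own z axis and vertical below 0.05 rad and linear speed of cassette below 0.01 m/s); the robot touches nothing.
It fails at once if the cassette is lifted off the bed (more than 8 mm above its resting height) (z of cassette in the frame of magazine above 0.032 m).
It fails at once if the cassette is tipped by more than about 14 degrees (angle between cassette's own z axis and vertical above 0.25 rad).
It fails at once if one of the other things on the bench is moved by more than 15 mm (distance of any of marker, stopper_1, stopper_2, label_gauge, smoothing_block, tape_roll, seal_cap_1, seal_cap_3 from where it was at the start of the episode above 0.015 m).
It also fails if it takes over 38 s, if anything falls off the work surface, if the arm or the gripper's body presses on something with over 40 N, if the wrist force passes 120 N, or if a joint passes its speed limit or range.

### The arm

A 6-joint arm with a two-finger parallel gripper is mounted at the origin on a cart in front of the work surface, level with it; the furniture and walls round the work are solid. World frame = base frame: x ahead of the robot, y to its left, z up, the work surface at z = 0. Lengths are in m, angles in degrees, forces in N, time in s.
With the tool pointing down it reaches from about 0.25 to 0.725 m from the base axis. Payload 9.7 kg.
Tool frame: the origin (TCP) lies on the centre line of the jaws, within the pads' length; the fingertips stand 17 mm ahead of it and the grasp point (between the pads) lies 2 mm behind it (bot.tip_extent is the distance from the TCP to the fingertips, in m); z points along the fingers, y is the line along which they close (so a half turn about z gives the same grasp; the last joint's range is limited). The gripper opens to 85 mm and grips with 20 to 120 N. Pads are 22 mm wide; open, the fingers measure 114 mm over their backs; the gripper's body (76 mm by 85 mm) begins 54 mm behind the grasp point. The pads swing forward as they close: fully open they stand 13 mm farther back than shut.
Start: joints at [0, 4.979, 10.078, 95.1, 0, 90], TCP at [0.55, -0, 0.248] pointing down, gripper open.
Joint ranges: [-179.16, 179.16], [-48.56, 103.87], [-65.8, 70.77], [-126.05, 130.52], [-82.76, 87.17], [-180, 180]. Speed limits (degrees/s): [127.2, 127.2, 147.25, 180, 180, 180].

### API

Orientations are given as [roll, pitch, yaw] about the fixed x, y, z axes, in that order (R = Rz(yaw) Ry(pitch) Rx(roll)).
In Python, from workcell import bot gives the robot as it stands.
- The arm moves only by the tool carry_out, never from a script. Its argument "moves" is text: rows parted by semicolons, each of 7 numbers parted by spaces: the shift along the tool's x, y, z in mm, then the turn, a rotation vector about the tool's x, y, z in degrees, then the finger opening in mm, from 0 to 85.4. A call has 1 to 20 rows; each row is the pose to reach, as a shift and turn from the pose commanded when the call began, along the tool's axes at that moment; what a row does not reach only later rows make up. A row lasts 1/10 s, in which the tool goes at most 50 mm and 8.59 degrees, less where a joint would pass 70% of its speed; a pose out of reach is approached as far as the arm can. A call with a gripper value outside its range is refused whole. The fingers move at their own pace and stop on an object; "force" is the grip in N (left out, the last holds). Time passes only in rows, so rows that repeat a pose let the fingers close. It gives the time, the measured TCP pose, the force, the opening and the grip force at its end, in the units of the state.
- bot.get_obs(): the state, without advancing time (a new reading comes with each control period).
- bot.camera(name): name is "scene" or "side" or "wrist"; returns a dict with "img" (400x640x3 uint8, red, green, blue), "mtx" (3x3 intrinsics, pixels), "position" and "orientation" of the camera in the world; the wrist camera has in their place "mount" (4x4, takes a point from camera to tool coordinates, whose origin is the TCP and whose axes are the flange's). Camera axes: x right, y up, looking along -z (the intrinsics and any distortion apply to the point x, -y, -z); pixel columns grow to the right and rows downward; lengths in m; the calibration is good to about 2 mm. A picture is of the moment at which its call begins: read the wrist's pose just before it. There is no depth.
- bot.job_done(): hands the job in; it is judged then, once.
The state is a dict: "time": time; "q": joint angles; "qd": joint speeds; "joint_efforts": joint torques, N m; "ee_pos": TCP position; "tcp_rot": TCP orientation; "wrist_force": force on the tool from outside, world axes, zero at the start; "torque": the same for the moment, N m; "opening": finger opening in m; "grasp_force": force on a finger pad.
Only numpy, scipy, OpenCV 4.12 (cv2) and the standard library are available. Lean on these libraries where they do the work, as an engineer would, in place of code of your own. Each camera call takes 0.05 s, during which the arm holds its last target. There are 200 camera calls.

## Working session

There is one attempt and no reset: what is moved stays moved. The work goes in short steps, Python scripts to look and compute and a tool call to move; the robot and the scene stay as the last step left them, time stands still between calls to the robot, and variables do not carry over. Pictures are saved under pics/ and viewed, at most 10 in all, crops included, and the job is handed in when it is done.

Besides the shell and the picture viewer there is one more tool, called after "Request:" as name(argument=value, ...) on one line, values as JSON. carry_out: Moves the arm, as the interface text tells. Its arguments: {"type":"object","properties":{"moves":{"type":"string"},"force":{"type":"number"}},"required":["moves"]}

```bash
mkdir -p pics; cat > h.py <<'E'
import numpy as np, cv2
from scipy.spatial.transform import Rotation as R
from workcell import bot
def save(n):
    c=bot.camera(n); return c
E
python3 - <<'E'
from h import *
import pickle
o=bot.get_obs();print(o['ee_pos'],o['tcp_rot'],o['time'],o['opening'])
d={}
for n in("scene","side","wrist"):
    c=bot.camera(n);d[n]=c
    cv2.imwrite(f"pics/{n}0.png",c["img"][:,:,::-1])
    print(n,{k:v for k,v in c.items() if k!="img"})
pickle.dump((o,d),open("d0.pkl","wb"))
E
```

```text
[5.49775839e-01 8.66290663e-06 2.47551775e-01] [-1.79919302e+02 -1.11473825e-03  9.00013284e+01] 0.0 0.08535741212266534
scene {'mtx': array([[439.22757946,   0.        , 317.88013825],
       [  0.        , 439.22757946, 200.82757436],
       [  0.        ,   0.        ,   1.        ]]), 'position': array([0.12612013, 0.84422436, 0.57996523]), 'orientation': array([  60.80317922,    1.24268526, -155.66033021])}
side {'mtx': array([[388.58040664,   0.        , 322.83860773],
       [  0.        , 388.58040664, 196.5662816 ],
       [  0.        ,   0.        ,   1.        ]]), 'position': array([ 0.12146196, -0.7106285 ,  0.40194851]), 'orientation': array([ 68.13852366,  -0.28140075, -30.20712184])}
wrist {'mtx': array([[276.37817098,   0.        , 315.36750278],
       [  0.        , 276.37817098, 195.96160295],
       [  0.        ,   0.        ,   1.        ]]), 'mount': array([[ 5.56666221e-04,  9.52208067e-01,  3.05449649e-01,
         7.76501902e-02],
       [ 9.99999436e-01, -8.06319470e-04,  6.91171189e-04,
         1.30387101e-04],
       [ 9.04428780e-04,  3.05449092e-01, -9.52207979e-01,
        -1.25678876e-01],
       [ 0.00000000e+00,  0.00000000e+00,  0.00000000e+00,
         1.00000000e+00]])}
```

View pics/scene0.png

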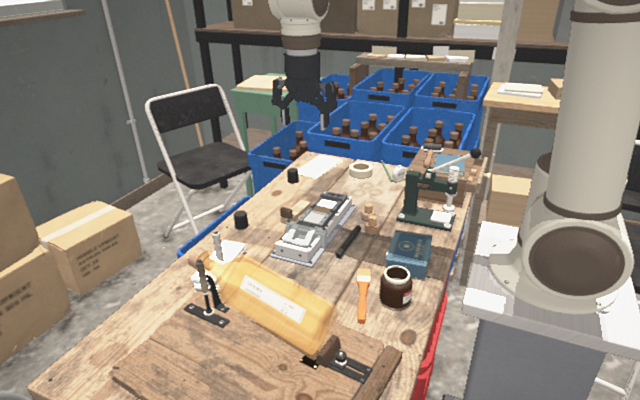

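View pics/side0.png

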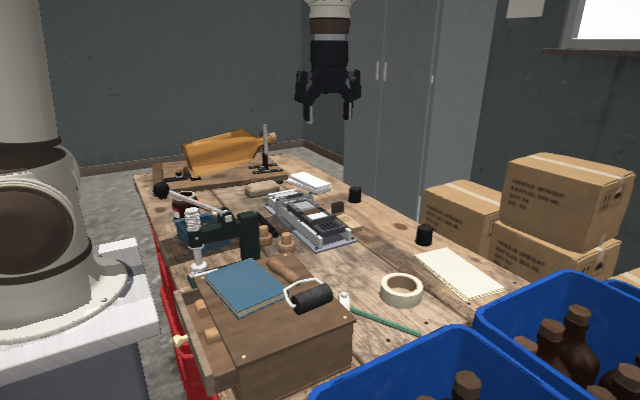

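View pics/wrist0.png

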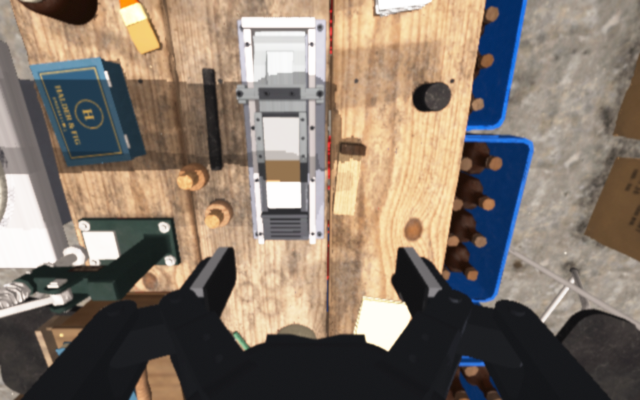

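```bash
cat >> h.py <<'E'
def cast(c,o,uv,z):
    uv=np.array(uv,float).reshape(-1,2);K=c["mtx"]
    d=np.c_[(uv[:,0]-K[0,2])/K[0,0],-(uv[:,1]-K[1,2])/K[1,1],-np.ones(len(uv))]
    if "mount" in c:
        T=np.eye(4);T[:3,:3]=R.from_euler("xyz",o["tcp_rot"],degrees=True).as_matrix();T[:3,3]=o["ee_pos"]
        T=T@c["mount"];Rm=T[:3,:3];p=T[:3,3]
    else: Rm=R.from_euler("xyz",c["orientation"],degrees=True).as_matrix();p=c["position"]
    w=d@Rm.T
    return p+w*((np.asarray(z)-p[2])/w[:,2])[:,None]
E
python3 - <<'E'
from h import *
import pickle
o,d=pickle.load(open("d0.pkl","rb"));im=d["wrist"]["img"][8:253,225:345,::-1]
im=np.hstack([cv2.resize(im[:125],None,fx=4,fy=4,interpolation=cv2.INTER_CUBIC)[:, :400],cv2.resize(im[120:],None,fx=4,fy=4,interpolation=cv2.INTER_CUBIC)[:, :400]])
cv2.imwrite("pics/crop.png",im);print(im.shape)
c=d["wrist"]
print(cast(c,o,[(285,225),(282,93),(282,25)],[.038,.048,.03]))
E
```

```text
(500, 800, 3)
[[ 0.50934878 -0.07013722  0.038     ]
 [ 0.51247603  0.09268194  0.048     ]
 [ 0.51291571  0.16295346  0.03      ]]
```

View pics/crop.png

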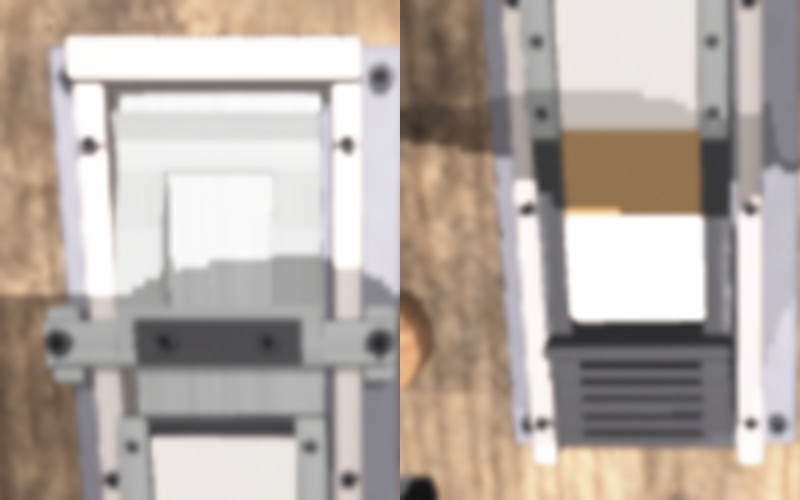

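```bash
python3 - <<'E'
from h import *
import pickle
o,d=pickle.load(open("d0.pkl","rb"));c=d["wrist"]
L=lambda x,y:(225+x/4,8+y/4)
r=lambda x,y:(225+(x-400)/4,128+y/4)
np.set_printoptions(precision=4,suppress=True)
a=cast(c,o,[L(90,145),L(112,480),r(528,208),r(541,424)],.03)
b=cast(c,o,[L(347,145),L(349,480),r(751,208),r(751,424)],.03)
m=(a+b)/2;print(a,b,m,sep="\n"); p=np.polyfit(m[:,1],m[:,0],1);print("dx/dy",p,np.degrees(np.arctan(p[0])))
n=["rearL","rearR","noseL","noseR","runL","runR","stopL","stopR","barfront","barback","screwL","screwR","fenceL","fenceR"]
q=[r(557,445),r(730,442),L(122,416),L(325,416),r(537,138),r(714,138),L(107,83),L(332,83),L(215,310),L(215,367),L(60,342),L(380,342),r(548,347),r(732,344)]
z=[.038]*2+[.046]*4+[.03]*2+[.048]*4+[.05]*2
for k,v in zip(n,cast(c,o,q,z)):print(k,v)
E
```

```text
[[ 0.4739  0.1442  0.03  ]
 [ 0.4739  0.0538  0.03  ]
 [ 0.4746 -0.0111  0.03  ]
 [ 0.4741 -0.0871  0.03  ]]
[[ 0.5452  0.1442  0.03  ]
 [ 0.5455  0.0538  0.03  ]
 [ 0.546  -0.011   0.03  ]
 [ 0.5458 -0.087   0.03  ]]
[[ 0.5096  0.1442  0.03  ]
 [ 0.5097  0.0538  0.03  ]
 [ 0.5103 -0.011   0.03  ]
 [ 0.51   -0.087   0.03  ]]
dx/dy [-0.0022  0.5099] -0.12756867270758113
rearL [ 0.4808 -0.091   0.038 ]
rearR [ 0.5389 -0.0898  0.038 ]
noseL [0.4815 0.0726 0.046 ]
noseR [0.539  0.0726 0.046 ]
runL [0.4822 0.0147 0.046 ]
runR [0.5352 0.0147 0.046 ]
stopL [0.4797 0.1594 0.03  ]
stopR [0.5412 0.1594 0.03  ]
barfront [0.5092 0.1004 0.048 ]
barback [0.5086 0.0856 0.048 ]
screwL [0.466  0.0921 0.048 ]
screwR [0.5544 0.0922 0.048 ]
fenceL [ 0.4824 -0.0509  0.05  ]
fenceR [ 0.5402 -0.0498  0.05  ]
```

Request:
carry_out(moves="-10 -5 10 0 0 0 0; -25 -15 30 0 0 0 0; -45 -25 55 0 0 0 0; -60 -33 80 0 0 0 0; -70 -38 105 0 0 0 0; -72 -40 130 0 0 0 0; -72 -40 145 0 0 0 0; -72 -40 155 0 0 0 0; -72 -40 155 0 0 0 0; -72 -40 155 0 0 0 0; -72 -40 155 0 0 0 0")

```text
time: 1.25
ee_pos: [0.5107, -0.0719, 0.0945]
tcp_rot: [179.9, 0.0, 90.0]
wrist_force: [-0.1, 0.3, -0.7]
opening: -0.0001
grasp_force: 0.0
```

```bash
python3 - <<'E'
from h import *
o=bot.get_obs();print(o,bot.tip_extent)
c=bot.camera("wrist");cv2.imwrite("pics/w1.png",c["img"][:,:,::-1])
import pickle;pickle.dump((o,c),open("d1.pkl","wb"))
E
```

```text
{'time': 1.25, 'q': array([-8.01084142e+00,  2.83158114e-02, -1.20602966e+01,  7.78142057e+01,
       -7.45800375e-04,  8.19679535e+01]), 'qd': array([-0.14109354, -0.18465409, -0.10264073, -0.14248511, -0.06320622,
       -0.08403293]), 'joint_efforts': array([-1.00397563e-02, -4.62310123e+01,  4.61927176e+01,  2.75299986e-03,
       -1.56412520e-04,  1.28550793e-03]), 'ee_pos': array([ 0.51072925, -0.07188039,  0.09445073]), 'tcp_rot': array([1.79903876e+02, 1.43174021e-02, 9.00211924e+01]), 'wrist_force': array([-0.14856876,  0.28251274, -0.74875275]), 'torque': array([-0.03425468, -0.01128403,  0.04004705]), 'grasp_force': 0.0, 'opening': -0.0001460718435974795} 0.017
```

View pics/w1.png

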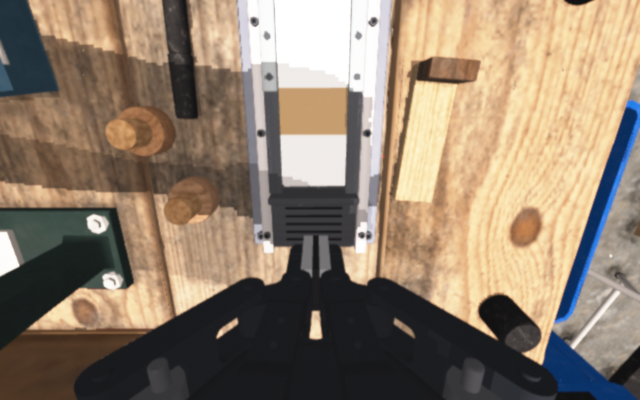

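The tips (316, 240) point at the middle of the ribbed pad (columns 272–357, fence row about 195, rear edge row about 246). Checking the rays once more before pressing.

```bash
python3 - <<'E'
from h import *
import pickle
o,c=pickle.load(open("d1.pkl","rb"))
print(cast(c,o,[(272,246),(355,246),(270,203),(357,203),(253,21),(373,21),(261,133),(367,132)],[.038,.038,.05,.05,.03,.03,.03,.03]).round(4))
E
```

```text
[[ 0.479  -0.0913  0.038 ]
 [ 0.54   -0.0913  0.038 ]
 [ 0.4812 -0.0537  0.05  ]
 [ 0.5379 -0.0536  0.05  ]
 [ 0.4733  0.0551  0.03  ]
 [ 0.5453  0.0551  0.03  ]
 [ 0.4742 -0.0107  0.03  ]
 [ 0.5455 -0.01    0.03  ]]
```

Request:
carry_out(moves="0 0 10 0 0 0 0; 0 0 25 0 0 0 0; 0 0 33 0 0 0 0; 0 0 36 0 0 0 0; 0 0 39 0 0 0 0; 0 0 41 0 0 0 0; 0 0 43 0 0 0 0; 0 0 43 0 0 0 0; 0 0 43 0 0 0 0")

```text
time: 2.2
ee_pos: [0.5102, -0.072, 0.0517]
tcp_rot: [179.9, 0.0, 90.0]
wrist_force: [-4.1, -0.1, 10.6]
opening: 0.0003
grasp_force: 5.6
```

Request:
carry_out(moves="0 0 2 0 0 0 0; 0 0 4 0 0 0 0; 0 0 6 0 0 0 0; 0 0 7 0 0 0 0; 0 0 8 0 0 0 0; 0 0 8 0 0 0 0; 0 0 8 0 0 0 0")

```text
time: 2.9
ee_pos: [0.5105, -0.072, 0.0443]
tcp_rot: [179.9, 0.0, 90.0]
wrist_force: [-6.4, 1.6, 15.5]
opening: -0.0004
grasp_force: 7.9
```

```bash
python3 - <<'E'
from h import *
c=bot.camera("side");cv2.imwrite("pics/s2.png",cv2.resize(c["img"][150:270,230:390,::-1],None,fx=5,fy=5,interpolation=cv2.INTER_CUBIC))
E
```

```text
(no output)
```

View pics/s2.png

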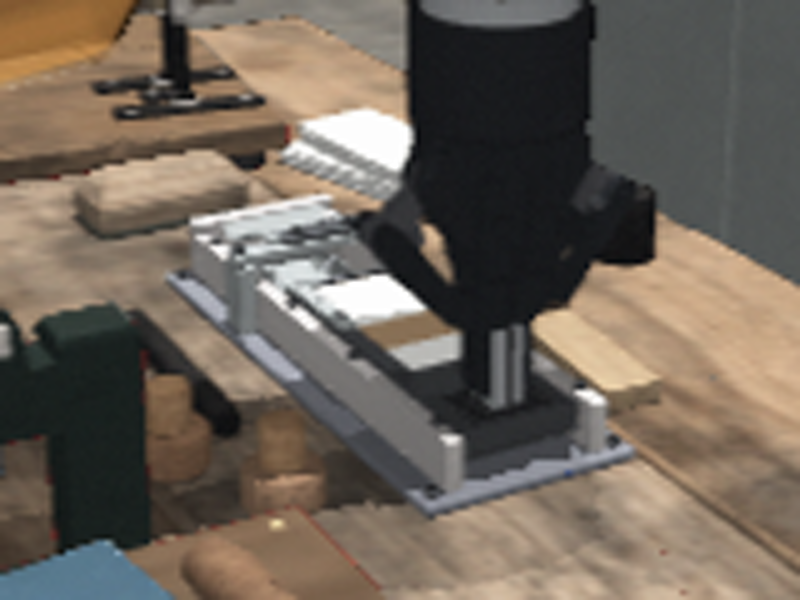

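Request:
carry_out(moves="0 -0.5 1 0 0 0 0; 0 -1 1 0 0 0 0; 2 -1 1 0 0 0 0; 5 -1 1 0 0 0 0; 8 -1 1 0 0 0 0; 12 -1 1 0 0 0 0; 16 -1 1 0 0 0 0; 20 -1 1 0 0 0 0; 20 -1 1 0 0 0 0; 20 -1 1 0 0 0 0")

```text
time: 3.95
ee_pos: [0.511, -0.0528, 0.0441]
tcp_rot: [179.7, 0.1, 90.0]
wrist_force: [-1.1, -3.1, 17.1]
opening: 0.0003
grasp_force: 8.1
```

```bash
python3 - <<'E'
from h import *
c=bot.camera("side");cv2.imwrite("pics/s3.png",cv2.resize(c["img"][180:260,260:360,::-1],None,fx=7,fy=7,interpolation=cv2.INTER_CUBIC))
E
```

```text
(no output)
```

View pics/s3.png

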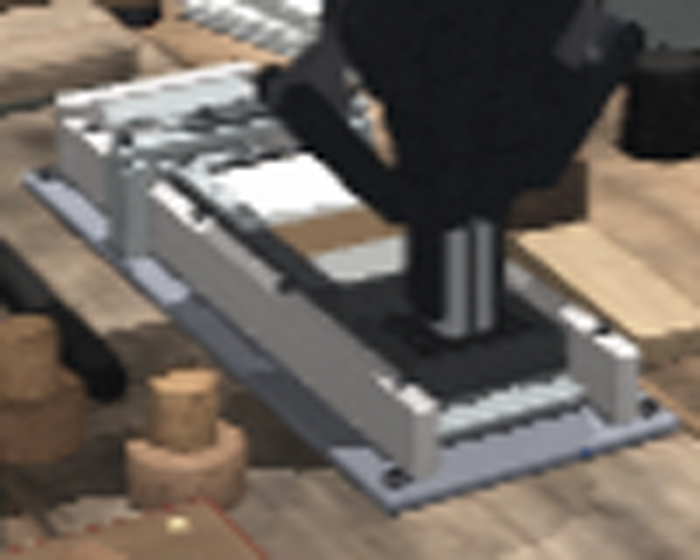

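Request:
carry_out(moves="4 0 0 0 0 0 0; 8 0 0 0 0 0 0; 12 0 0 0 0 0 0; 16 0 0 0 0 0 0; 20 0 0 0 0 0 0; 24 0 0 0 0 0 0; 28 0 0 0 0 0 0; 32 0 0 0 0 0 0; 36 0 0 0 0 0 0; 40 0 0 0 0 0 0; 44 0 0 0 0 0 0; 48 0 0 0 0 0 0; 50 0 0 0 0 0 0; 50 0 0 0 0 0 0")

```text
time: 5.4
ee_pos: [0.5109, -0.0032, 0.0438]
tcp_rot: [179.7, 0.2, 90.0]
wrist_force: [0.2, -7.1, 14.1]
opening: -0.0003
grasp_force: 6.9
```

Request:
carry_out(moves="2 0 0.5 0 0 0 0; 4 0 0.5 0 0 0 0; 6 0 0.5 0 0 0 0; 8 0 0.5 0 0 0 0; 10 0 0.5 0 0 0 0; 12 0 0.5 0 0 0 0; 14 0 0.5 0 0 0 0; 16 0 0.5 0 0 0 0; 16 0 0.5 0 0 0 0")

```text
time: 6.3
ee_pos: [0.5109, 0.0131, 0.0433]
tcp_rot: [179.7, 0.1, 90.0]
wrist_force: [0.1, -6.2, 14.7]
opening: -0.0
grasp_force: 6.7
```

```bash
python3 - <<'E'
from h import *
o=bot.get_obs();c=bot.camera("wrist");im=c["img"][:,:,::-1]
import pickle;pickle.dump((o,c),open("d2.pkl","wb"))
cv2.imwrite("pics/w4.png",cv2.resize(im[0:260,220:420],None,fx=2.3,fy=2.3,interpolation=cv2.INTER_CUBIC))
E
```

```text
(no output)
```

View pics/w4.png

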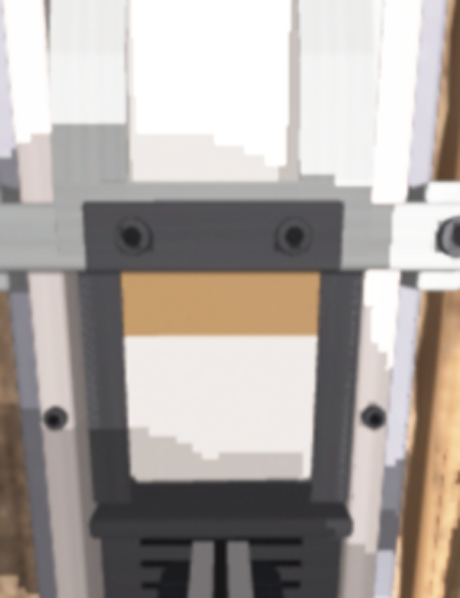

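```bash
python3 - <<'E'
from h import *
import pickle
o,c=pickle.load(open("d2.pkl","rb"))
q=np.array([(90,533),(352,533),(55,418),(374,418)])/2.3+[220,0]
print(o["ee_pos"],cast(c,o,q,[.039,.039,.03,.03]).round(4))
E
```

```text
[0.51089827 0.01305911 0.04326359] [[0.482  0.0297 0.039 ]
 [0.5407 0.0296 0.039 ]
 [0.474  0.0539 0.03  ]
 [0.546  0.0538 0.03  ]]
```

The fence has come 83 mm, with about 2–4 mm to go; pushing gently on to the stop.

Request:
carry_out(moves="1 0 0 0 0 0 0; 2 0 0 0 0 0 0; 3 0 0 0 0 0 0; 4 0 0 0 0 0 0; 4 0 0 0 0 0 0")

```text
time: 6.85
ee_pos: [0.5108, 0.0169, 0.0432]
tcp_rot: [179.7, 0.1, 89.9]
wrist_force: [-0.1, -6.4, 13.9]
opening: -0.0002
grasp_force: 6.8
```

Request:
carry_out(moves="1 0 0 0 0 0 0; 2 0 0 0 0 0 0; 3 0 0 0 0 0 0; 4 0 0 0 0 0 0; 4 0 0 0 0 0 0")

```text
time: 7.35
ee_pos: [0.5109, 0.0206, 0.0432]
tcp_rot: [179.7, 0.2, 89.9]
wrist_force: [0.6, -9.0, 12.6]
opening: -0.0001
grasp_force: 6.9
```

```bash
python3 - <<'E'
from h import *
o=bot.get_obs();c=bot.camera("wrist");im=c["img"][:,:,::-1]
import pickle;pickle.dump((o,c),open("d3.pkl","wb"))
cv2.imwrite("pics/w5.png",cv2.resize(im[0:260,220:420],None,fx=2.3,fy=2.3,interpolation=cv2.INTER_CUBIC))
E
```

```text
(no output)
```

View pics/w5.png

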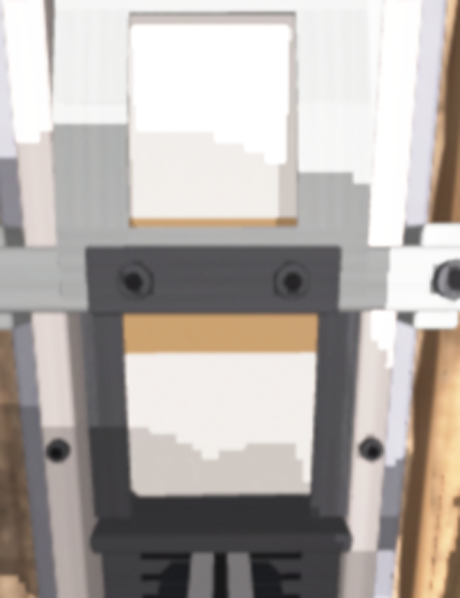

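```bash
python3 - <<'E'
from h import *
import pickle
o,c=pickle.load(open("d3.pkl","rb"))
q=np.array([(92,548),(350,548),(57,450),(372,450)])/2.3+[220,0]
print(o["ee_pos"],cast(c,o,q,[.039,.039,.03,.03]).round(4))
E
```

```text
[0.51086843 0.0206198  0.04324237] [[0.4822 0.0336 0.039 ]
 [0.5405 0.0335 0.039 ]
 [0.4738 0.0539 0.03  ]
 [0.546  0.0538 0.03  ]]
```

Request:
carry_out(moves="1 0 0 0 0 0 0; 2 0 0 0 0 0 0; 3 0 0 0 0 0 0; 3 0 0 0 0 0 0")

```text
time: 7.8
ee_pos: [0.5108, 0.0214, 0.0433]
tcp_rot: [179.7, 0.5, 89.8]
wrist_force: [-0.3, -22.0, 14.6]
opening: 0.0001
grasp_force: 13.4
```

Fy jumped to 22 N and the TCP stalled: nose is on the stop. Easing off, then rising.

Request:
carry_out(moves="-1 0 0 0 0 0 0; -2 0 0 0 0 0 0; -2 0 -2 0 0 0 0; -2 0 -4 0 0 0 0; -2 0 -6 0 0 0 0; -2 0 -8 0 0 0 0; -2 0 -10 0 0 0 0; -2 0 -12 0 0 0 0; -2 0 -14 0 0 0 0; -2 0 -14 0 0 0 0")

```text
time: 8.8
ee_pos: [0.5093, 0.0213, 0.0546]
tcp_rot: [180.0, 0.2, 89.9]
wrist_force: [0.8, -9.9, -2.1]
opening: -0.0
grasp_force: 5.0
```

Request:
carry_out(moves="-1 0 0 0 0 0 0; -2 0 0 0 0 0 0; -3 0 -1 0 0 0 0; -4 0 -3 0 0 0 0; -5 0 -8 0 0 0 0; -6 0 -18 0 0 0 0; -6 0 -35 0 0 0 0; -6 0 -60 0 0 0 0; -6 0 -80 0 0 0 0; -6 0 -80 0 0 0 0; -6 0 -80 0 0 0 0; -6 0 -80 0 0 0 0")

```text
time: 10.0
ee_pos: [0.5086, 0.017, 0.1341]
tcp_rot: [-179.9, 0.0, 90.0]
wrist_force: [-0.6, 0.4, -0.8]
opening: -0.0001
grasp_force: 0.0
```

```bash
python3 - <<'E'
from h import *
o=bot.get_obs();c=bot.camera("wrist");im=c["img"][:,:,::-1]
import pickle;pickle.dump((o,c),open("d4.pkl","wb"))
print(o["ee_pos"],o["wrist_force"])
cv2.imwrite("pics/w6.png",cv2.resize(im[0:260,200:440],None,fx=2.3,fy=2.3,interpolation=cv2.INTER_CUBIC))
E
```

```text
[0.50864977 0.01698486 0.13413575] [-0.60569949  0.4486901  -0.8013799 ]
```

View pics/w6.png

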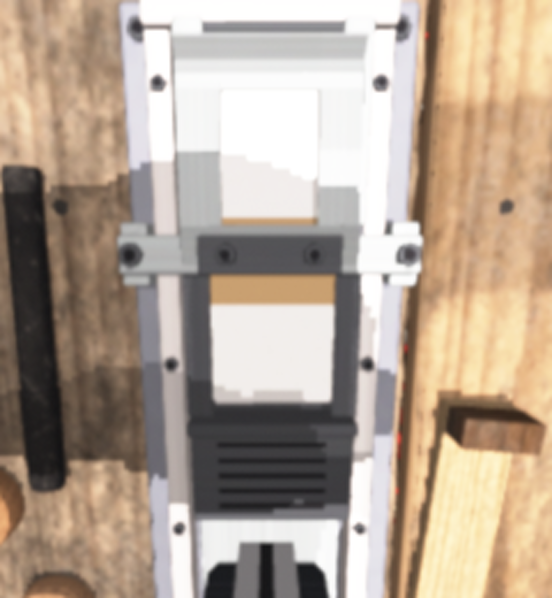

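```bash
python3 - <<'E'
from h import *
import pickle
o,c=pickle.load(open("d4.pkl","rb"))
q=np.array([(190,434),(355,434),(194,517),(349,516),(171,364),(367,364),(130,254),(408,254)])/2.3+[200,0]
w=cast(c,o,q,[.048,.048,.036,.036,.03,.03,.048,.048]);print(w.round(4))
print("widths",w[1,0]-w[0,0],w[3,0]-w[2,0])
E
```

```text
[[ 0.4824  0.0327  0.048 ]
 [ 0.5396  0.0328  0.048 ]
 [ 0.4812 -0.0038  0.036 ]
 [ 0.5405 -0.0033  0.036 ]
 [ 0.4742  0.054   0.03  ]
 [ 0.5455  0.0541  0.03  ]
 [ 0.4654  0.0924  0.048 ]
 [ 0.5539  0.0925  0.048 ]]
widths 0.05725450433452961 0.05927793980237639
```

The cassette's rear edge has moved 87.5 mm and its fence 86.5 mm, which matches the 87 mm needed to reach home. It lies square and the hand is clear.

```bash
python3 -c "
from workcell import bot
print(bot.job_done())"
```

```text
the job is handed in; nothing more can be done
None
```

I pressed the cassette down, slid it under the bridge until its nose met the end stop, let it rise behind the bridge and took the hand away. I handed the job in at about 10 s; it returned no verdict. The end-stop contact showed as a 22 N push with the arm stalled; the latch itself I could only judge from the camera.

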